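# Gauge a steel bar in the bench micrometer

### The job

Take the steel bar from the wooden rack, lay it in the two V rests of the blue bench micrometer and slide it gently home against the brass stop, with the spindle over it. Then turn the knurled ratchet knob slowly clockwise until the ratchet slips on the clamped bar, let it slip about a quarter of a turn (at least a sixth, not more than a third), and let go, leaving the bar clamped by the ratchet's own light force. Do not bear on the screw or overtighten it, and leave the other things on the bench alone.

Things in the scene. Friction and masses are not known exactly. Their poses are not given: they have to be found in the camera images.
- gauge: blue bench micrometer, fixed, base 74 x 192 x 12 mm, about 160 mm high. Origin on the bench under the screw axis, z up; y runs along the bar's seat. Two V rests carry the bar with its axis at x = 0, z = 40 mm; with the bar home its middle is at y = -70 mm. Column: x = 38 to 62, y = -18 to 18, top 88 mm; the overarm (underside 70, top 88 mm) reaches from it over y = 0. Turned only about the vertical
- anvil (a point): on the seated bar's axis (40 mm above the bench) under the screw, in the middle V, a 90 degree V with a 20 mm mouth that runs from y = -22 to +16 mm of the gauge. The bar can come under the spindle only endways from the -y side, since the screw's tip hangs 3.5 to 12 mm above its top
- outer_rest (a point): the seated bar's axis (40 mm above the bench) in the middle of the outer V rest, same 90 degree V, y = -150 to -137 mm of the gauge. Between this and the anvil V only the 12 mm thick base lies below the bar, so fingers can go down beside it there
- end_stop: brass stop plate at the +y end of the V anvil, 24 mm wide, 53 mm high; its face towards the bar is at y = +20 mm of the gauge. Same origin and axes as gauge
- spindle: steel spindle, 9 mm thick, carries thimble and knob. Origin at the centre of its lower face; a 7 mm brass tip juts 1 to 8 mm below that, set differently each time and not measured, so contact must be felt. Lead 24 mm a turn: 3.8 mm down per rad clockwise seen from above; stays where left. A slipping ratchet clamps with about 16 to 20 N; a push down or a pull up on the knob adds to or takes from it
- knob_grip (a point): on the screw axis in the ratchet knob, at the height to grip: 12 mm below its top. The knob is knurled steel, 25 mm across, 26 mm high, open all round; below it is a 21 mm thimble with a 31 mm flange (40 to 50 mm below this point). It sinks with the spindle. Turning it free takes about 0.10 N m; on the tight bar it slips at about 0.16 N m (far less when then held still) and sinks no more
- knob_mark (a point): red dot on the knob's top face, 9.5 mm from the screw axis; turns with the knob
- thimble_mark (a point): red dot on the thimble's flange, 13.5 mm from the screw axis; turns with the thimble. At the start it is straight below the knob's dot (4 mm apart seen from above); the two part only when the ratchet slips: 12 mm is a sixth of a turn, 17 mm a quarter, 20 mm a third of a turn
- bar: round steel bar, 12 mm thick and 180 mm long, about 0.16 kg. Origin at its middle, y axis along it
- bar_rack: dark wooden rack, fixed, 50 x 126 mm, with two light V blocks 107 mm apart that carry the bar with its axis 32 mm above the bench. Origin on the bench under its middle, y axis along the bar; between the blocks only its 8 mm thick base lies below the bar
- glue_stick: glue stick, upright, 28 mm thick, 92 mm high, a bystander. Origin at its underside
- rinse_bottle: small white bottle, upright, 38 mm thick, 88 mm high, a bystander. Origin at its underside
- flush_cutter: blue-handled cutting pliers, lying, 57 x 139 x 12 mm, a bystander. Origin at its underside
- marker: marker pen, lying, 128 mm long, a bystander. Origin at its underside

How it is judged (in metres and radians):
On the way, in this order (a step that is already met when the one before it is completed fails the run):
1. the bar lies in both V rests, home against the stop, under the open spindle (y of bar in the frame of gauge above -0.073 m and x of bar in the frame of gauge between -0.002 and 0.002 m and z of bar in the frame of gauge below 0.042 m and angle between the y axis of bar and the y axis of gauge, either way round below 0.03 rad and contact force between spindle and bar below 1 N), for 0.2 s.
2. the spindle bears on the bar with at least 8 N and the ratchet has slipped by at least 1 rad (dots 11.5 mm or more apart seen from above) (contact force between spindle and bar above 8 N and horizontal distance between knob_mark and thimble_mark above 0.0115 m), for 0.2 s.
At the end, for the whole second after the job is handed in: The bar lies in both V rests (within 2 mm sideways, 2 mm in height and 0.03 rad) within 3 mm of the stop, clamped by the spindle with 8 to 29 N, the ratchet having slipped by at least 1 rad (dots 11.5 mm apart), and all is at rest (all of step 2 and y of bar in the frame of gauge above -0.073 m and x of bar in the frame of gauge between -0.002 and 0.002 m and z of bar in the frame of gauge below 0.042 m and angle between the y axis of bar and the y axis of gauge, either way round below 0.03 rad and contact force between spindle and bar below 29 N and linear speed of bar below 0.01 m/s); the robot touches nothing.
It fails at once if the spindle presses on the bar with more than 32 N (contact force between spindle and bar above 32 N).
It fails at once if the bar is pushed against the brass stop with more than 20 N (contact force between end_stop and bar above 20 N).
It fails at once if the ratchet is run on for more than about 2.2 rad of slip (dots more than 20.7 mm apart seen from above) (horizontal distance between knob_mark and thimble_mark above 0.0207 m).
It fails at once if a bystander is moved by more than 20 mm (distance of any of glue_stick, rinse_bottle, flush_cutter, marker from where it was at the start of the episode above 0.02 m).
It also fails if it takes over 72 s, if anything falls off the work surface, if the arm or the gripper's body presses on something with over 40 N, if the wrist force passes 120 N, or if a joint passes its speed limit or range.

### The arm

A 6-joint arm with a two-finger parallel gripper is mounted at the origin on a cart in front of the work surface, level with it; the furniture and walls round the work are solid. World frame = base frame: x ahead of the robot, y to its left, z up, the work surface at z = 0. Lengths are in m, angles in degrees, forces in N, time in s.
With the tool pointing down it reaches from about 0.375 to 0.9 m from the base axis. Payload 3.1 kg.
Tool frame: the origin (TCP) lies at the very end of the fingers, on their centre line; the grasp point (between the pads) lies bot.hold_point_z behind it (bot.hold_point_z is the distance from the TCP to the grasp point, in m); z points along the fingers, y is the line along which they close (so a half turn about z gives the same grasp; the last joint's range is limited). The gripper opens to 87 mm and grips with 3 to 60 N. Pads are 19 mm wide; open, the fingers measure 117 mm over their backs; the gripper's body (75 mm by 190 mm) begins 51 mm behind the grasp point.
Start: joints at [63.57, 30.224, 82.088, -0, 67.689, -10.227], TCP at [0.174, 0.6, 0.223] pointing down, gripper open.
Joint ranges: [-176.69, 176.69], [-43.24, 126.21], [12.49, 139.97], [-82, 262], [0, 151.66], [-163.58, 163.58]. Speed limits (degrees/s): [159.86, 159.86, 180, 180, 180, 180].

### API

Orientations are given as a 3x3 rotation matrix whose columns are the frame's x, y, z axes.
In Python, from rig import bot gives the robot as it stands.
- The arm moves only by the tool apply_moves, never from a script. Its argument "plan" is one flat list of numbers, 4 for each row, row after row: the shift along the world's x, y, z normalised to -1 to 1, where 1 is 0.05 m, then the turn about the world's z normalised to -1 to 1, where 1 is 10 degrees. A call has 1 to 12 rows; each row shifts and turns the commanded pose from where the row before left it; what a row does not reach is not made up. A row lasts 1/8 s, in which the tool goes at most 62.5 mm and 10.7 degrees, less where a joint would pass 70% of its speed; a pose out of reach is approached as far as the arm can. A call with a number of a shift or a turn outside -1 to 1 is refused whole. A call with a gripper value outside its range is refused whole. "grip" is the closure, from -1 (fully open) to 1 (shut), so that 0 is half open, set as the call begins (left out, the last holds). The fingers move at their own pace and stop on an object; the grip force is fixed at half the most. Time passes only in rows, so rows that do not move let the fingers close. It gives the time, the measured TCP pose, the force, the opening and the grip force at its end, in the units of the state.
- bot.read_state(): the state, without advancing time (a new reading comes with each control period).
- bot.capture(name): name is "scene" or "side" or "wrist"; returns (picture, depth): 480x640x3 uint8, red, green, blue; 480x640 float32, m along the optical axis (not along the pixel's ray), 0 where there is no reading.
- bot.camera_info(name): a dict with "vertical_fov" (degrees; the focal length in pixels is half the picture's height over the tangent of half this angle, whatever the lens; pixels are square), "cx", "cy" (the principal point, pixels), "k1" (the pictures are not rectified: a ray, as slopes to the right and down, at radius r is drawn at 1 + k1 r^2 times it, then the intrinsics apply), "rvec" (rotation vector, rad) and "tvec" (3), from world to camera coordinates, as OpenCV has them; the wrist camera has in their place "mount" (4x4, takes a point from camera to tool coordinates, whose origin is the TCP and whose axes are the flange's). Camera axes: x right, y down, z forward; pixel columns grow to the right and rows downward; lengths in m; the calibration is good to about 2 mm. A picture is of the moment at which its call begins: read the wrist's pose just before it. camera_info takes no time and is no camera call.
- bot.hand_in(): hands the job in; it is judged then, once.
Trained networks look in the newest picture that a camera, given by its name, has taken for a name from the list of things; names that differ only in an ending like _2 or _b are one class to them, and where a whole thing is asked for, a point or a joint stands for the part that bears it (a point fixed in the world has none). Each returns a list of dicts, best first, with "p" (0 to 1); they miss things now and then, are a little off and sometimes report something else, mostly with a low value. They report only what shows in the picture. A call takes as long as a camera call.
- bot.outline_of(camera, target): "mask" (480x640 bool, what is visible of it) and "xy" ([column, row] as shares, 0 to 1, of the picture: columns of its width, rows of its height, amid what is visible of it).
- bot.pinpoint(camera, target): "xy" ([column, row] as shares, 0 to 1, of the picture: columns of its width, rows of its height: a listed point, or the origin of a listed thing).
The state is a dict: "time_s": time; "joint_positions": joint angles; "qvel": joint speeds; "tau": joint torques, N m; "position": TCP position; "tcp_rot": TCP orientation; "force": force on the tool from outside, world axes, zero at the start; "moment": the same for the moment, N m; "opening": opening from 0.0 (shut) to 1.0 (fully open); "grasp_force": force on a finger pad.
Only numpy, scipy, OpenCV 4.12 (cv2) and the standard library are available. Lean on these libraries where they do the work, as an engineer would, in place of code of your own. Each camera call takes 0.05 s, during which the arm holds its last target. There are 200 camera calls.

## Working session

There is one attempt and no reset: what is moved stays moved. The work goes in short steps, Python scripts to look and compute and a tool call to move; the robot and the scene stay as the last step left them, time stands still between calls to the robot, and variables do not carry over. Pictures are saved under pics/ and viewed, at most 10 in all, crops included, and the job is handed in when it is done.

Besides the shell and the picture viewer there is one more tool, called as name(argument=value, ...) on one line, values as JSON. apply_moves: Moves the arm, as the interface text tells. Its arguments: {"type":"object","properties":{"plan":{"type":"array","items":{"type":"number"}},"grip":{"type":"number"}},"required":["plan"]}

```bash
ls; mkdir -p pics; cat > h.py <<'E'
import numpy as np, cv2
from rig import bot
def cam(name, st=None):
    i=bot.camera_info(name); f=240/np.tan(np.radians(i["vertical_fov"])/2)
    K=np.array([[f,0,i["cx"]],[0,f,i["cy"]],[0,0,1.]]); d=np.array([i["k1"],0,0,0,0.])
    if "mount" in i:
        st=st or bot.read_state(); T=np.eye(4); T[:3,:3]=np.array(st["tcp_rot"]).reshape(3,3); T[:3,3]=st["position"]
        M=T@np.array(i["mount"]); R=M[:3,:3]; o=M[:3,3]
    else:
        Rw=cv2.Rodrigues(np.array(i["rvec"],float))[0]; R=Rw.T; o=-R@np.array(i["tvec"],float).ravel()
    return K,d,R,o
def ray(c,px):
    K,d,R,o=c; u=cv2.undistortPoints(np.array(px,float).reshape(-1,1,2),K,d).reshape(-1,2)
    return o, (R@np.c_[u,np.ones(len(u))].T).T
def onz(c,px,z):
    o,v=ray(c,px); return o+v*((z-o[2])/v[:,2])[:,None]
def withdepth(c,px,dep):
    o,v=ray(c,px); return o+v*np.array(dep).reshape(-1,1)
def px(r): return np.array(r["xy"])*[640,480]
def proj(c,P):
    K,d,R,o=c; return cv2.projectPoints((np.atleast_2d(P)-o)@R,np.zeros(3),np.zeros(3),K,d)[0].reshape(-1,2)
def show(name,img): cv2.imwrite("pics/"+name+".png",img[...,::-1])
E
cat > a.py <<'E'
from h import *
print(bot.hold_point_z, {k:(np.round(v,4).tolist() if not isinstance(v,(str,dict)) else v) for k,v in bot.read_state().items()})
ims=[]
for n in ["scene","side"]:
    im,dp=bot.capture(n); ims.append(im); c=cam(n)
    print(n,np.round(c[3],3),np.round(c[2][:,2],2))
    for t,z in [("gauge",0),("anvil",.04),("outer_rest",.04),("end_stop",0),("knob_grip",None),("knob_mark",None),("thimble_mark",None),("bar",.032),("bar_rack",0),("glue_stick",0),("rinse_bottle",0),("flush_cutter",0),("marker",0)]:
        for r in bot.pinpoint(n,t)[:1]:
            p=px(r); w=onz(c,p,z if z is not None else .14)[0]
            print(t,round(r["p"],2),p.round(1),w.round(4))
show("two",cv2.resize(np.hstack(ims),(800,300))); show("scene",ims[0]); show("side",ims[1])
E
python3 a.py
```

```text
pics
0.0187 {'time_s': 0.0, 'joint_positions': [63.5701, 30.2772, 82.1571, -0.0029, 67.6882, -10.2269], 'qvel': [0.073, 0.1472, -0.0331, -0.0524, -0.0379, 0.0493], 'tau': [-0.0012, -44.0045, -17.659, 0.0634, 0.0583, -0.0002], 'position': [0.174, 0.5995, 0.2216], 'tcp_rot': [[-0.9603, 0.279, -0.0009], [0.279, 0.9603, -0.0019], [0.0003, -0.0021, -1.0]], 'force': [0.5098, 1.5932, -0.287], 'moment': [-0.0374, -0.0253, -0.0317], 'grasp_force': 0.0, 'opening': 1.0017}
scene [-0.062 -0.452  0.957] [ 0.59  0.32 -0.74]
gauge 0.95 [206.7 228.9] [0.5778 0.2008 0.    ]
anvil 0.97 [209.2 214.4] [0.5908 0.1961 0.04  ]
outer_rest 0.81 [245.8 248.5] [0.5456 0.0633 0.04  ]
end_stop 0.37 [244.4 250.5] [0.5655 0.0852 0.    ]
knob_grip 0.63 [198.3 182.3] [0.5872 0.2051 0.14  ]
knob_mark 0.55 [191.6 175.5] [0.5979 0.2316 0.14  ]
thimble_mark 0.81 [192.7 195.6] [0.5478 0.1898 0.14  ]
bar 0.85 [347.5 288.1] [ 0.5637 -0.1785  0.032 ]
bar_rack 0.81 [350.5 292.8] [ 0.5774 -0.1803 -0.    ]
glue_stick 0.71 [258.9 206.8] [ 0.6998  0.1336 -0.    ]
rinse_bottle 0.58 [343.2 238.4] [ 0.7083 -0.0954 -0.    ]
flush_cutter 0.87 [455.2 345.4] [ 0.5638 -0.4203  0.    ]
marker 0.63 [458.3 307.6] [ 0.6533 -0.3957  0.    ]
side [-0.003 -1.138  1.125] [ 0.4   0.66 -0.64]
anvil 0.94 [258.9 206.9] [0.586  0.2007 0.04  ]
outer_rest 0.94 [267.5 238.5] [0.5423 0.0592 0.04  ]
knob_grip 0.75 [257.8 205.8] [0.5313 0.083  0.14  ]
knob_mark 0.61 [248.6 170.7] [0.5831 0.2482 0.14  ]
thimble_mark 0.61 [253.9 174.4] [0.5879 0.2231 0.14  ]
bar 0.88 [322.1 288.8] [ 0.5742 -0.1776  0.032 ]
bar_rack 0.8 [323.6 296. ] [ 0.5809 -0.1739  0.    ]
glue_stick 0.75 [299.7 215.9] [0.6919 0.1481 0.    ]
rinse_bottle 0.9 [353.5 260.5] [ 0.7204 -0.0987  0.    ]
marker 0.61 [398.9 345.5] [ 0.6483 -0.4072  0.    ]
```

View pics/scene.png

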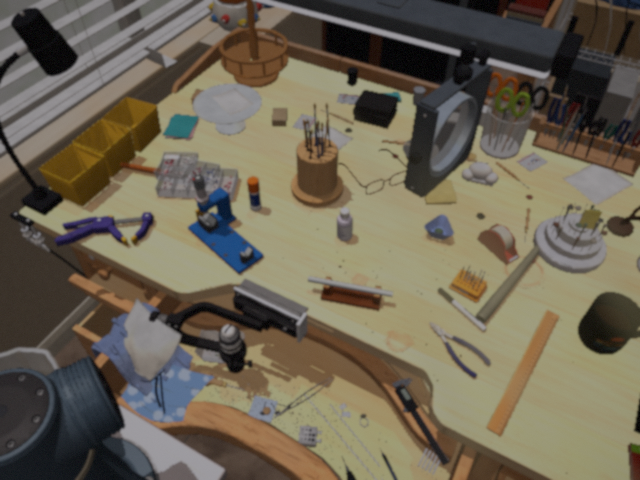

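```bash
cat > b.py <<'E'
from h import *
c=cam("scene")
im,dp=bot.capture("scene")
m=bot.outline_of("scene","bar")
if m:
    mk=m[0]["mask"]; ys,xs=np.nonzero(mk); d=dp[ys,xs]; ok=d>0
    P=withdepth(c,np.c_[xs,ys][ok],d[ok]); P=P[abs(P[:,2]-.036)<.008]
    q=P[:,:2]; mu=q.mean(0); u,s,v=np.linalg.svd(q-mu,full_matrices=False); t=(q-mu)@v[0]
    print("bar",m[0]["p"],mu,v[0],np.degrees(np.arctan2(v[0][1],v[0][0])),mu+v[0]*(t.min()+t.max())/2,np.ptp(t),P[:,2].max())
o,v=c[3],0
print(bot.camera_info("wrist"))
E
python3 b.py
```

```text
bar 0.69 [ 0.56850314 -0.1850105 ] [ 0.27758213 -0.96070191] -73.88404820325805 [ 0.56744241 -0.18133935] 0.17448402850292327 0.04254563926527288
{'vertical_fov': 67.38996126872611, 'cx': 315.262658852163, 'cy': 246.83974394353424, 'k1': -0.06268950773730675, 'mount': array([[ 3.90426896e-04, -9.62506151e-01, -2.71259573e-01,
         7.41109346e-02],
       [ 9.99999857e-01,  2.76379026e-04,  4.58639400e-04,
        -8.29514334e-04],
       [-3.66472787e-04, -2.71259713e-01,  9.62506121e-01,
        -1.62882207e-01],
       [ 0.00000000e+00,  0.00000000e+00,  0.00000000e+00,
         1.00000000e+00]])}
```

The picture shows the gauge at about (225,235) with its knob at (198,185), and the bar on its rack at about (348,288). The glue stick is at (255,193), the bottle at (344,225) and the cutter at (458,350). I'll move above the bar.

apply_moves(plan=[0.49,-0.97,0,-0.58,0.49,-0.97,0,-0.58,0.49,-0.97,0,-0.58,0.49,-0.97,0,-0.58,0.49,-0.97,0,-0.58,0.49,-0.97,0,-0.58,0.49,-0.97,0,-0.58,0.49,-0.97,0,-0.58,0.49,-0.97,0,-0.58,0.49,-0.97,0,-0.58,0.49,-0.97,0,-0.58,0.49,-0.97,0,-0.58])

```text
time_s: 3.0
position: [0.4692, 0.0164, 0.2228]
tcp_rot: [[-0.069, 0.998, 0.001], [0.998, 0.069, 0.0], [0.0, 0.001, -1.0]]
force: [0.8, -0.4, 0.7]
opening: 0.997
grasp_force: 0.0
```

apply_moves(plan=[0.49,-0.97,0,-0.58,0.49,-0.97,0,-0.58,0.49,-0.97,0,-0.58,0.49,-0.97,0,-0.58,0,0,0,0,0,0,0,0])

```text
time_s: 3.75
position: [0.5656, -0.1753, 0.2221]
tcp_rot: [[0.326, 0.945, -0.002], [0.945, -0.326, 0.001], [0.001, -0.002, -1.0]]
force: [0.2, -0.0, -1.6]
opening: 0.999
grasp_force: 0.0
```

```bash
cat > c.py <<'E'
from h import *
s=bot.read_state(); im,dp=bot.capture("wrist"); c=cam("wrist",s)
R=np.array(s["tcp_rot"]); print(np.round(s["position"],4),"yaw",np.degrees(np.arctan2(R[1,0],R[0,0])),np.round(s["joint_positions"],1),s["time_s"])
m=bot.outline_of("wrist","bar")
if m:
    ys,xs=np.nonzero(m[0]["mask"]); rect=cv2.minAreaRect(np.c_[xs,ys].astype(np.float32)); print(m[0]["p"],len(xs),rect)
    b=cv2.boxPoints(rect); e=sorted(range(4),key=lambda i:np.hypot(*(b[i]-b[(i+1)%4])))[:2]
    E=[(b[i]+b[(i+1)%4])/2 for i in e]; W=onz(c,E,.032); print("ends",W,"mid",W.mean(0)); d=W[0]-W[1]; print(np.degrees(np.arctan2(d[1],d[0])),np.hypot(*d[:2]))
for t,z in [("bar",.032),("bar_rack",0)]:
    for r in bot.pinpoint("wrist",t)[:1]: print(t,r["p"],px(r),onz(c,px(r),z))
sc,_=bot.capture("scene"); show("w1",np.hstack([cv2.resize(im,(400,300)),cv2.resize(sc[150:390,180:500],(400,300))]))
E
python3 c.py
```

```text
[ 0.5656 -0.1753  0.2221] yaw 70.99653375500988 [-28.   27.7  86.9   0.   65.5  -9. ] 3.75
0.83 2193 ((320.2569274902344, 222.22377014160156), (179.0249481201172, 13.769391059875488), 54.004783630371094)
ends [[ 0.54545982 -0.09410691  0.032     ]
 [ 0.59778475 -0.2692192   0.032     ]] mid [ 0.57162228 -0.18166305  0.032     ]
106.63655772136437 0.18276271657539495
bar 0.61 [323.712 224.688] [[ 0.57262687 -0.18054421  0.032     ]]
bar_rack 0.62 [324.992 224.688] [[ 0.57241381 -0.18772512  0.        ]]
```

View pics/w1.png

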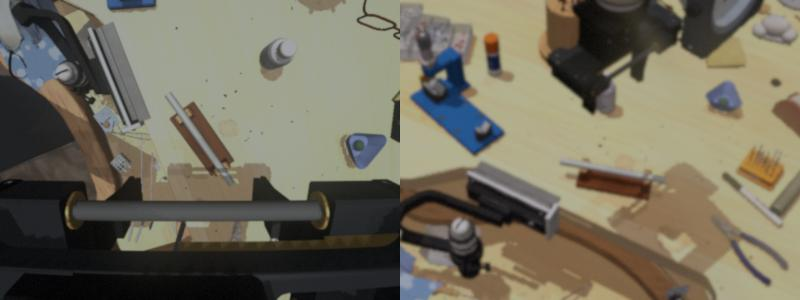

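The left half is the wrist view, with the bar running diagonally from (168,95) to (232,183). The right half is the scene, with the gripper above the rack. The body is wide only along its closing axis. Next I'll turn and descend partway.

apply_moves(plan=[0.065,-0.15,-0.3,0.89,0.065,-0.15,-0.3,0.89,0.065,-0.15,-0.5,0.89,0.065,-0.15,-0.5,0.89,0,0,-0.5,0,0,0,0,0,0,0,0,0])

```text
time_s: 4.88
position: [0.5799, -0.2056, 0.1185]
tcp_rot: [[-0.286, 0.958, 0.001], [0.958, 0.286, -0.001], [-0.001, 0.001, -1.0]]
force: [-0.8, -1.0, 0.2]
opening: 1.001
grasp_force: 0.0
```

```bash
python3 c.py
```

```text
[ 0.5799 -0.2056  0.1185] yaw 106.63298094276452 [-29.9  36.9  88.7   0.   54.3 -46.6] 4.875
0.78 4312 ((313.5, 199.0), (244.0, 19.0), 90.0)
ends [[ 0.54514921 -0.09419164  0.032     ]
 [ 0.59439736 -0.25956607  0.032     ]] mid [ 0.56977329 -0.17687885  0.032     ]
106.58341854282058 0.17255168012963018
bar 0.8 [310.976 213.216] [[ 0.56886449 -0.17999914  0.032     ]]
bar_rack 0.83 [312.576 213.408] [[ 0.57149457 -0.18550992  0.        ]]
```

apply_moves(plan=[-0.026,-0.008,-0.6,0,0,0,-0.6,0,0,0,-0.5,0,0,0,-0.3,0,0,0,-0.1,0,0,0,0,0,0,0,0,0])

```text
time_s: 6.0
position: [0.5788, -0.2066, 0.0135]
tcp_rot: [[-0.286, 0.958, 0.002], [0.958, 0.286, -0.001], [-0.001, 0.001, -1.0]]
force: [-0.3, 0.5, -0.6]
opening: 1.005
grasp_force: 0.0
```

apply_moves(plan=[0,0,0,0,0,0,0,0,0,0,0,0,0,0,0,0,0,0,0,0,0,0,0,0,0,0,0,0,0,0,0,0], grip=1)

```text
time_s: 7.0
position: [0.5781, -0.2062, 0.0125]
tcp_rot: [[-0.286, 0.958, -0.0], [0.958, 0.286, 0.0], [0.0, -0.0, -1.0]]
force: [0.5, 0.5, 0.4]
opening: 0.171
grasp_force: 0.0
```

apply_moves(plan=[0,0,0,0,0,0,0,0,0,0,0,0,0,0,0.3,0,0,0,0.7,0,0,0,0.7,0,0,0,0.8,0,0,0,0.5,0])

```text
time_s: 8.0
position: [0.5783, -0.2066, 0.1655]
tcp_rot: [[-0.286, 0.958, 0.002], [0.958, 0.286, -0.002], [-0.002, 0.001, -1.0]]
force: [-0.7, 0.6, -2.3]
opening: 0.127
grasp_force: 29.9
```

apply_moves(plan=[-0.2,0.7,0,-0.6,-0.2,0.7,0,-0.6,-0.2,0.7,0,-0.6,-0.2,0.7,0,-0.6,-0.2,0.7,0,-0.6,0,0.7,0,-0.45,0,0,0,0,0,0,0,0,0,0,0,0])

```text
time_s: 9.12
position: [0.5283, 0.0027, 0.1628]
tcp_rot: [[0.308, 0.951, 0.0], [0.951, -0.308, -0.0], [-0.0, 0.001, -1.0]]
force: [0.6, -0.0, -1.4]
opening: 0.127
grasp_force: 29.9
```

```bash
cat > g.py <<'E'
from h import *
s=bot.read_state(); im,dp=bot.capture("wrist"); c=cam("wrist",s)
R=np.array(s["tcp_rot"]); print(np.round(s["position"],4),"yaw",np.degrees(np.arctan2(R[1,0],R[0,0])),np.round(s["joint_positions"],1),s["time_s"],s["opening"],s["grasp_force"])
W={}
for t,z in [("anvil",.04),("outer_rest",.04),("end_stop",0),("gauge",0),("knob_grip",.148),("knob_mark",.16),("thimble_mark",.103)]:
    for r in bot.pinpoint("wrist",t)[:1]:
        p=px(r); W[t]=onz(c,p,z)[0]; i=p.round().astype(int); d=dp[min(i[1],479),min(i[0],639)]
        print(t,round(r["p"],2),p.round(1),W[t].round(4),"depthpt",withdepth(c,[p],[d])[0].round(4))
if "anvil" in W and "outer_rest" in W:
    d=W["anvil"]-W["outer_rest"]; print(np.degrees(np.arctan2(d[1],d[0])),np.hypot(*d[:2]))
import sys; show(sys.argv[1],im)
E
python3 g.py g1
```

```text
[0.5283 0.0027 0.1628] yaw 72.05175342632906 [-11.8  27.6  99.4  -0.   52.9   6.1] 9.125 0.1265013971349951 29.915305115282536
outer_rest 0.58 [307.9 167.6] [0.5406 0.0587 0.04  ] depthpt [0.5458 0.0658 0.1871]
```

View pics/g1.png

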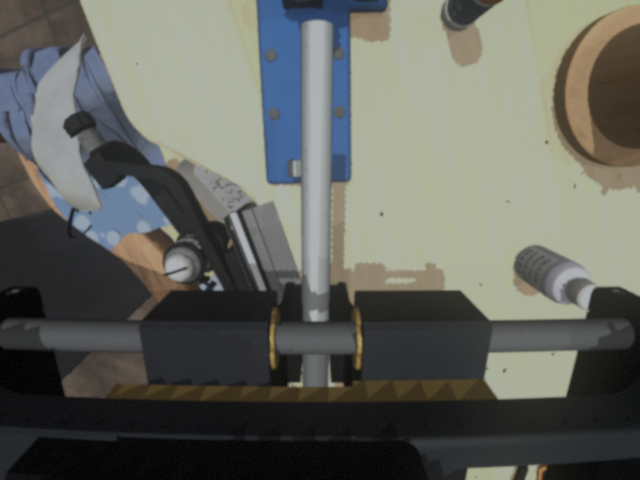

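The wrist view shows the bar held straight along the column centred on x≈316. The blue base lies beneath it at columns 260–350, and the V rests are hidden by the bar. I'll step back and sideways to see them.

apply_moves(plan=[0.17,-0.48,0.25,0,0.17,-0.48,0.25,0,0.17,-0.48,0.25,0,0.17,-0.48,0.25,0,0,0,0,0,0,0,0,0])

```text
time_s: 10.28
position: [0.5611, -0.0914, 0.2119]
tcp_rot: [[0.307, 0.952, -0.002], [0.952, -0.307, 0.001], [0.001, -0.002, -1.0]]
force: [-0.7, 1.2, -2.0]
opening: 0.127
grasp_force: 29.9
```

```bash
python3 g.py g2
```

```text
[ 0.5611 -0.0914  0.2119] yaw 72.09303058174571 [-20.5  26.6  90.9   0.   62.6  -2.6] 10.275 0.1269834466447781 29.914846485480666
outer_rest 0.74 [239.6  70.3] [0.541  0.0597 0.04  ] depthpt [0.5401 0.0615 0.0328]
```

View pics/g2.png

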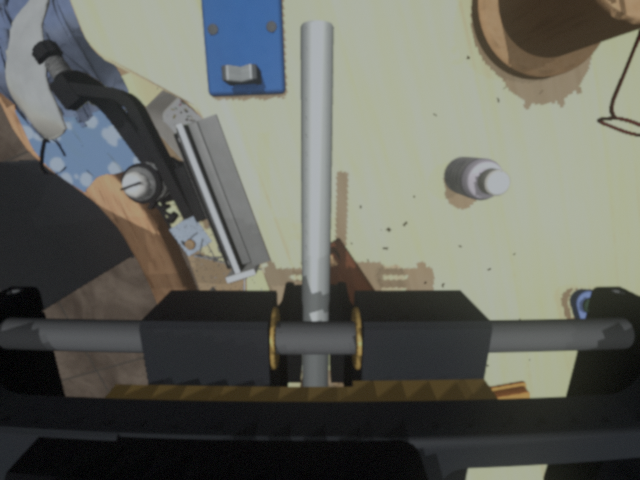

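apply_moves(plan=[0.22,0.68,0,0,0.22,0.68,0,0,0.22,0.68,0,0,0.22,0.68,0,0,0,0,0,0,0,0,0,0,0,0,0,0])

```text
time_s: 11.55
position: [0.6057, 0.0428, 0.2125]
tcp_rot: [[0.308, 0.951, -0.0], [0.951, -0.308, -0.0], [-0.0, -0.0, -1.0]]
force: [0.7, -0.3, -2.1]
opening: 0.13
grasp_force: 29.9
```

```bash
python3 g.py g3
```

```text
[0.6057 0.0428 0.2125] yaw 72.03122739158229 [-6.5 29.5 85.3 -0.  65.2 11.5] 11.55 0.1303911292720161 29.915106184780598
anvil 0.71 [233.3  67.7] [0.5816 0.1975 0.04  ] depthpt [0.5882 0.1855 0.0873]
outer_rest 0.81 [243.2 230.2] [0.5389 0.0598 0.04  ] depthpt [0.5372 0.0588 0.0336]
gauge 0.72 [239.8  80.6] [0.578  0.1946 0.    ] depthpt [0.5829 0.1864 0.0372]
knob_grip 0.91 [190.6  30.3] [0.5803 0.1973 0.148 ] depthpt [0.5835 0.1916 0.1632]
knob_mark 0.81 [165.1  22.2] [0.571  0.2015 0.16  ] depthpt [0.5723 0.1995 0.1647]
thimble_mark 0.65 [191.2  43.3] [0.5681 0.2061 0.103 ] depthpt [0.5817 0.1849 0.1648]
72.76695049703244 0.14419822593821116
```

View pics/g3.png

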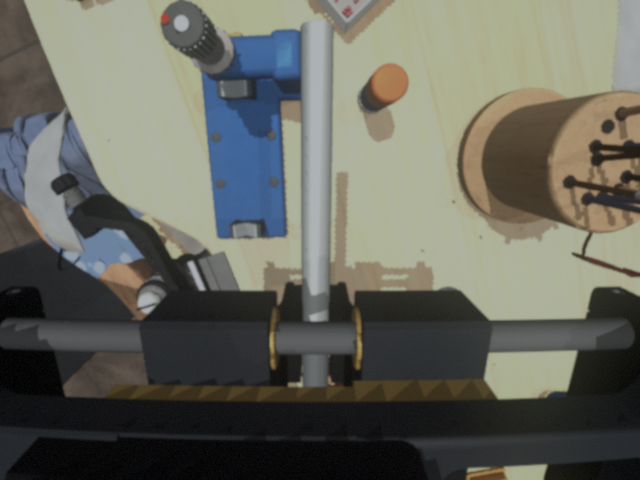

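The wrist view shows the knob's top at (184,24) with its red dot at (165,20), the anvil V at about (237,88) and the outer rest at (247,230). The base edges run (205,100)–(217,237) on the left and (281,110)–(286,235) on the right.

```bash
cat > e.py <<'E'
from h import *
c=cam("wrist"); im=cv2.imread("pics/g3.png"); st=bot.read_state()
hsv=cv2.cvtColor(im,cv2.COLOR_BGR2HSV); m=(hsv[...,0]>100)&(hsv[...,0]<118)&(hsv[...,1]>140)&(hsv[...,2]>60)
L=[];Rr=[]
for r in range(125,225,5):
    x=np.nonzero(m[r,195:298])[0]+195; L.append((x.min(),r)); Rr.append((x.max()+1,r))
for n,e in (("L",L),("R",Rr)):
    W=onz(c,e,.012)[:,:2]; k=np.polyfit(W[:,1],W[:,0],1); print(n,W[[0,-1]].round(4),"yaw",90-np.degrees(np.arctan(k[0])), "resid",np.std(W[:,0]-np.polyval(k,W[:,1])))
print("knobtop",onz(c,[(184,24)],.1645))
cv2.imwrite("pics/g3c.png",np.hstack([cv2.resize(im[0:130,140:300],(492,400),interpolation=2),cv2.resize(im[205:245,225:270],(300,400),interpolation=2)]))
E
python3 e.py
```

```text
Traceback (most recent call last):
  File "e.py", line 6, in <module>
    x=np.nonzero(m[r,195:298])[0]+195; L.append((x.min(),r)); Rr.append((x.max()+1,r))
                                                 ~~~~~^^
ValueError: zero-size array to reduction operation minimum which has no identity
```

```bash
sed -i 's/^L=\[\]/print(hsv[150,245]); t=hsv[150,245].astype(int); m=(abs(hsv[...,0].astype(int)-t[0])<8)\&(hsv[...,1]>t[1]*.6)\nL=[]/' e.py; python3 e.py
```

```text
[107 149 152]
L [[0.5353 0.165 ]
 [0.5098 0.0746]] yaw 73.90041717485491 resid 0.0003187493139216327
R [[0.6035 0.1423]
 [0.5767 0.0529]] yaw 73.51926938534453 resid 0.00028692286987431164
knobtop [[0.58175747 0.19601415 0.1645    ]]
```

View pics/g3c.png

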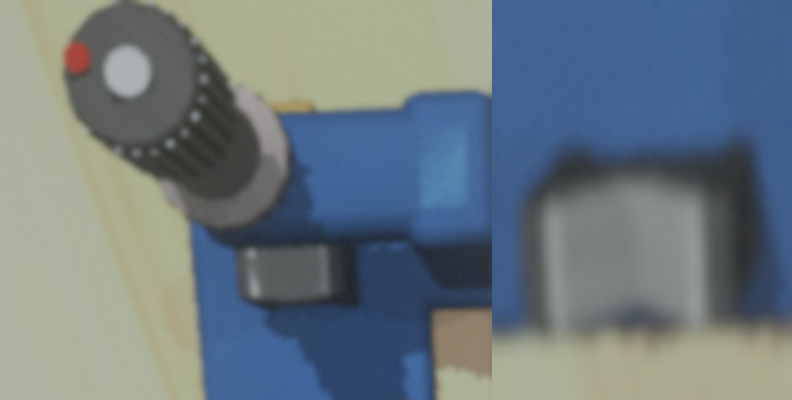

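The crops show the anvil block at (237,89) in full-picture pixels and the outer block at (247,230). The knob's dot is at (165,19). The base edges give a gauge yaw of about 73.6°. Now I'll measure the bar's tip and tilt in the hand.

```bash
cat > t.py <<'E'
from h import *
s=bot.read_state(); im,dp=bot.capture("wrist"); c=cam("wrist",s); R=np.array(s["tcp_rot"]); z=s["position"][2]+.0187
g=cv2.cvtColor(im,cv2.COLOR_RGB2GRAY)
P=[]
for r in range(26,285,4):
    row=dp[r,295:340]; i=np.nonzero((row>0)&(row<.25))[0]+295
    if len(i)>5: 
        w=withdepth(c,[(i.mean(),r)],[row[row>0].min()])[0]; P.append((R.T@(w-np.array(s["position"])))); 
P=np.array(P); print(P[::8].round(4)); print("n",len(P),np.polyfit(P[:,0],P[:,1:],1))
i=[r for r in range(0,60) if 0<dp[r,317]<.25]; print("tip row",i[0], R.T@(onz(c,[(317,i[0])],z)[0]-s["position"]))
E
python3 t.py
```

```text
[[ 0.1137  0.0004 -0.0261]
 [ 0.1033  0.0004 -0.0261]
 [ 0.0927  0.0005 -0.0259]
 [ 0.0818  0.0005 -0.0261]
 [ 0.0704  0.0003 -0.026 ]
 [ 0.0587  0.0003 -0.0266]
 [ 0.0464  0.0003 -0.0265]
 [ 0.0337  0.0003 -0.0269]
 [ 0.0202  0.001  -0.0267]]
n 65 [[ 0.00101156  0.00935247]
 [ 0.00028118 -0.0269638 ]]
tip row 20 [ 0.11791954  0.00064345 -0.01870053]
```

The bar is level in the hand, with its tip 117 mm ahead of the TCP. At that grip the fingers would hit the outer rest on entry. I'll put the bar back in its rack and regrip 22 mm nearer the middle.

apply_moves(plan=[-0.092,-0.83,0,0.576,-0.092,-0.83,0,0.576,-0.092,-0.83,0,0.576,-0.092,-0.83,0,0.576,-0.092,-0.83,0,0.576,-0.092,-0.83,0,0.576,0,0,-0.9,0,0,0,-0.9,0,0,0,-0.7,0,0,0,0,0])

```text
time_s: 13.25
position: [0.5764, -0.2042, 0.0848]
tcp_rot: [[-0.286, 0.958, -0.006], [0.958, 0.286, 0.003], [0.005, -0.005, -1.0]]
force: [-0.8, -0.0, -1.9]
opening: 0.124
grasp_force: 30.0
```

apply_moves(plan=[0,0,-0.5,0,0,0,-0.3,0,0,0,0,0,0,0,0,0])

```text
time_s: 13.75
position: [0.5793, -0.2056, 0.0487]
tcp_rot: [[-0.287, 0.958, 0.002], [0.958, 0.287, -0.001], [-0.001, 0.001, -1.0]]
force: [1.1, -0.4, -1.4]
opening: 0.128
grasp_force: 30.0
```

apply_moves(plan=[-0.02,-0.01,-0.3,0,0,0,-0.25,0,0,0,-0.12,0,0,0,0,0,0,0,-0.03,0,0,0,0,0])

```text
time_s: 14.5
position: [0.5779, -0.2057, 0.0128]
tcp_rot: [[-0.286, 0.958, 0.001], [0.958, 0.286, -0.0], [-0.0, 0.001, -1.0]]
force: [1.5, 0.2, -0.6]
opening: 0.131
grasp_force: 30.0
```

apply_moves(plan=[0,0,0,0,0,0,0,0,0,0,0,0,-0.032,0.105,0,0,-0.032,0.105,0,0,-0.032,0.105,0,0,-0.032,0.105,0,0,0,0,0,0], grip=-0.3)

```text
time_s: 15.5
position: [0.5708, -0.184, 0.0125]
tcp_rot: [[-0.287, 0.958, -0.001], [0.958, 0.287, 0.0], [0.0, -0.0, -1.0]]
force: [0.4, -0.6, -0.9]
opening: 0.651
grasp_force: 0.0
```

apply_moves(plan=[0,0,0,0,0,0,0,0,0,0,0,0,0,0,0,0,0,0,0,0,0,0,0,0,0,0,0,0,0,0,0,0], grip=1)

```text
time_s: 16.5
position: [0.572, -0.1848, 0.0127]
tcp_rot: [[-0.286, 0.958, 0.002], [0.958, 0.286, -0.0], [-0.001, 0.002, -1.0]]
force: [4.0, 2.5, 0.3]
opening: 0.124
grasp_force: 29.9
```

apply_moves(plan=[0,0,0.4,0,0,0,0.8,0,0,0,0.8,0,-0.14,0.7,0,-0.55,-0.14,0.7,0,-0.55,-0.14,0.7,0,-0.55,-0.14,0.7,0,-0.55,-0.14,0.7,0,-0.55,-0.14,0.7,0,-0.55,0,0,0,0,0,0,0,0])

```text
time_s: 17.88
position: [0.529, 0.0247, 0.1132]
tcp_rot: [[0.28, 0.96, 0.0], [0.96, -0.28, -0.001], [-0.001, 0.001, -1.0]]
force: [-0.8, -0.0, -1.6]
opening: 0.124
grasp_force: 29.9
```

```bash
python3 t.py; python3 g.py g4
```

```text
[[ 0.1507  0.0012  0.0988]
 [ 0.1308  0.0013  0.0985]
 [ 0.0927  0.0006 -0.0265]
 [ 0.0818  0.0006 -0.0263]
 [ 0.0704  0.0006 -0.027 ]
 [ 0.0587  0.0005 -0.0261]
 [ 0.0465  0.0005 -0.0268]
 [ 0.0338  0.0003 -0.0273]
 [ 0.02    0.0007 -0.0262]]
n 65 [[ 8.93933898e-03  1.20468109e+00]
 [ 3.71788481e-06 -8.91380666e-02]]
tip row 0 [ 0.12456512  0.00061381 -0.01879216]
[0.5293 0.0243 0.1131] yaw 73.66965732907258 [-9.400e+00  3.220e+01  1.015e+02 -1.000e-01  4.630e+01  6.900e+00] 17.925 0.12809417544127277 29.892408717423677
anvil 0.5 [494.1  25.8] [0.6738 0.1335 0.04  ] depthpt [0.6817 0.136  0.0251]
outer_rest 0.52 [496.2  26.4] [0.675  0.1329 0.04  ] depthpt [0.6823 0.1351 0.0263]
151.3044796198793 0.0013810090657340205
```

apply_moves(plan=[0.171,0.565,0,0,0.171,0.565,0,0,0,0,0,0,0,0,-0.5,0,0,0,-0.5,0,0,0,-0.4,0,0,0,-0.2,0,0,0,0,0,0,0,0,0])

```text
time_s: 19.45
position: [0.5467, 0.0815, 0.0332]
tcp_rot: [[0.282, 0.96, 0.001], [0.96, -0.282, -0.0], [0.0, 0.001, -1.0]]
force: [0.4, 0.7, -1.7]
opening: 0.126
grasp_force: 29.9
```

```bash
cat > v.py <<'E'
from h import *
import sys
s=bot.read_state(); print(np.round(s["position"],4),np.round(s["force"],1),s["time_s"])
out=[]
for n in ["scene","side"]:
    im,dp=bot.capture(n); c=cam(n); q=proj(c,[[.57,.155,.06]])[0].astype(int); x,y=max(q[0]-60,0),max(q[1]-45,0)
    out.append(cv2.resize(im[y:y+90,x:x+120],(400,300),interpolation=cv2.INTER_CUBIC)); print(n,x,y)
show(sys.argv[1],np.hstack(out))
E
python3 v.py v1
```

```text
[0.5467 0.0815 0.0332] [ 0.4  0.7 -1.7] 19.45
scene 157 175
side 200 166
```

View pics/v1.png

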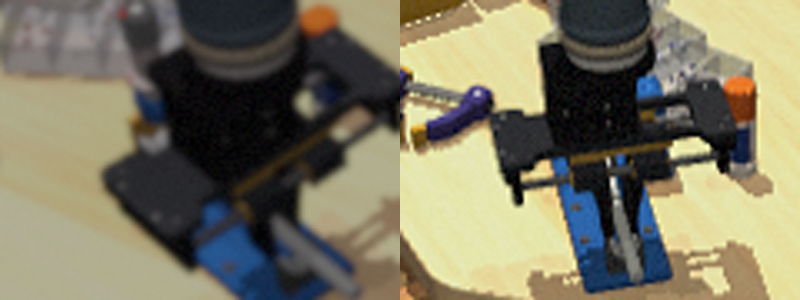

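Left and right show the gripper holding the bar over the base. The bar is in line with the rests, and the glue stick at the right is clear of the gripper's body.

apply_moves(plan=[0,0,-0.11,0,0,0,-0.1,0,0,0,0,0,0,0,0,0])

```text
time_s: 20.05
position: [0.546, 0.0818, 0.0219]
tcp_rot: [[0.281, 0.96, -0.0], [0.96, -0.281, 0.0], [-0.0, -0.0, -1.0]]
force: [-0.7, -0.4, -1.3]
opening: 0.124
grasp_force: 29.9
```

apply_moves(plan=[0.017,0.058,0,0,0.017,0.058,0,0,0.017,0.058,0,0,0,0,0,0,0,0,0,0])

```text
time_s: 20.68
position: [0.5487, 0.0905, 0.0221]
tcp_rot: [[0.281, 0.96, 0.0], [0.96, -0.281, -0.0], [-0.0, 0.0, -1.0]]
force: [0.6, 1.1, -1.8]
opening: 0.124
grasp_force: 29.9
```

apply_moves(plan=[0,0,-0.02,0,0,0,-0.02,0,0,0,0,0,0,0,0,0])

```text
time_s: 21.18
position: [0.5492, 0.0903, 0.0205]
tcp_rot: [[0.281, 0.96, 0.001], [0.96, -0.281, -0.0], [0.0, 0.001, -1.0]]
force: [-0.2, -0.8, 4.8]
opening: 0.128
grasp_force: 30.0
```

apply_moves(plan=[0.017,0.058,0,0,0.017,0.058,0,0,0.017,0.058,0,0,0,0,0,0,0,0,0,0])

```text
time_s: 21.8
position: [0.5514, 0.0981, 0.0205]
tcp_rot: [[0.281, 0.96, 0.0], [0.96, -0.281, -0.002], [-0.001, 0.001, -1.0]]
force: [-1.6, -6.1, 5.9]
opening: 0.128
grasp_force: 30.0
```

The bar is now carried by the rests. I'll release it, rise, and measure heights around the tail where I'll push.

apply_moves(plan=[0,0,0,0,0,0,0,0,0,0,0,0,0,0,0,0,0,0,0.4,0,0,0,0.8,0,0,0,0.8,0,-0.23,-0.78,0.2,0,-0.23,-0.78,0,0,-0.23,-0.78,0,0,0,0,0,0], grip=-0.4)

```text
time_s: 23.18
position: [0.5161, -0.0198, 0.1301]
tcp_rot: [[0.285, 0.958, -0.001], [0.958, -0.285, -0.0], [-0.0, -0.0, -1.0]]
force: [-0.0, -0.3, -0.7]
opening: 0.701
grasp_force: 0.0
```

```bash
cat > k.py <<'E'
from h import *
s=bot.read_state(); print(np.round(s["position"],4))
im,dp=bot.capture("scene"); c=cam("scene"); ys,xs=np.mgrid[150:400:1,120:420:1]; xs,ys=xs.ravel(),ys.ravel(); d=dp[ys,xs]; ok=d>0
P=withdepth(c,np.c_[xs,ys][ok],d[ok])
for x0 in np.arange(.36,.62,.03):
    print(round(x0,2),[ (round(float(P[k][:,2].max()),3) if (k:=(P[:,0]>=x0)&(P[:,0]<x0+.03)&(P[:,1]>=y0)&(P[:,1]<y0+.03)).any() else None) for y0 in np.arange(-.1,.1,.03)])
im,dp=bot.capture("wrist"); c=cam("wrist",s); show("w5",im)
for t in ["bar"]:
    m=bot.outline_of("wrist",t)
    for r in m[:1]:
        y,x=np.nonzero(r["mask"]); E=[(x[y==y.max()].mean(),y.max()),(x[y==y.min()].mean(),y.min())]; print(E,onz(c,E,.04))
E
python3 k.py
```

```text
[ 0.5161 -0.0198  0.1301]
0.36 [-0.201, -0.084, -0.011, -0.004, -0.031, -0.084, -0.01]
0.39 [-0.2, -0.01, 0.245, 0.245, -0.01, -0.009, -0.011]
0.42 [-0.005, 0.441, 0.246, 0.246, 0.246, -0.014, 0.004]
0.45 [0.419, 0.435, 0.4, 0.309, 0.301, 0.003, 0.005]
0.48 [0.418, 0.406, 0.397, 0.391, 0.301, 0.015, 0.013]
0.51 [0.003, 0.373, 0.264, 0.049, 0.05, 0.047, 0.017]
0.54 [0.241, 0.347, 0.226, 0.003, 0.014, 0.045, 0.016]
0.57 [0.247, 0.246, 0.246, 0.243, 0.012, 0.014, 0.013]
0.6 [0.004, 0.246, 0.245, 0.244, 0.003, 0.003, None]
[(np.float64(316.0), np.int64(201)), (np.float64(315.0), np.int64(0))] [[0.52690192 0.01431727 0.04      ]
 [0.56258217 0.13682006 0.04      ]]
```

View pics/w5.png

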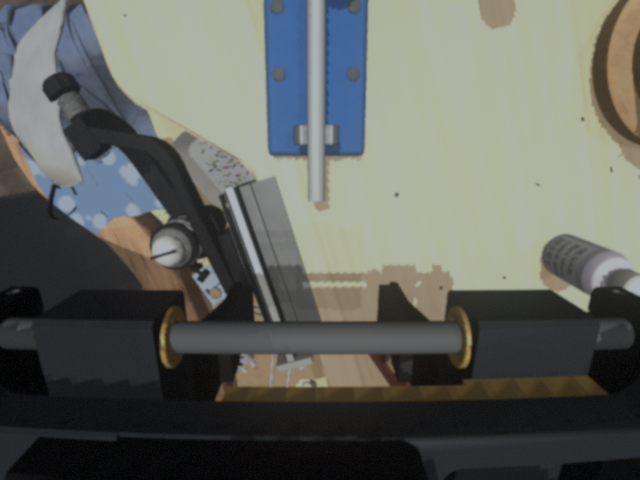

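The bar lies in both rests, with its tail end at (316,201) and the outer rest at (316,135). I'll check that the grey box at (285,300) is low enough before descending.

```bash
python3 - <<'E'
from h import *
s=bot.read_state(); im,dp=bot.capture("wrist"); c=cam("wrist",s)
for p in [(270,200),(285,300),(290,355),(240,220),(250,280),(330,300),(175,250),(130,120)]:
    print(p,withdepth(c,[p],[dp[p[1],p[0]]])[0].round(3))
E
```

```text
(270, 200) [0.491 0.023 0.003]
(285, 300) [ 0.476 -0.064  0.004]
(290, 355) [ 0.465 -0.114  0.009]
(240, 220) [0.463 0.015 0.009]
(250, 280) [ 0.449 -0.042 -0.01 ]
(330, 300) [ 0.513 -0.077 -0.001]
(175, 250) [ 0.393  0.003 -0.013]
(130, 120) [ 0.338  0.145 -0.143]
```

apply_moves(plan=[0,0,0,0,0,0,0,0,0,0,0,0,0,0,0,0,0,0,0,0,0,0,0,0], grip=1)

```text
time_s: 24.12
position: [0.5168, -0.0179, 0.1301]
tcp_rot: [[0.281, 0.96, 0.0], [0.96, -0.281, 0.0], [0.0, -0.0, -1.0]]
force: [-0.1, 0.4, 0.2]
opening: 0.101
grasp_force: 0.0
```

apply_moves(plan=[0,0,-0.6,0,0,0,-0.6,0,0,0,-0.5,0,0,0,-0.3,0,0,0,0,0,0.08,0.28,0,0,0,0,0,0])

```text
time_s: 25.0
position: [0.5217, -0.0028, 0.031]
tcp_rot: [[0.28, 0.96, 0.002], [0.96, -0.28, -0.0], [0.0, 0.002, -1.0]]
force: [-1.0, -0.8, 1.2]
opening: 0.005
grasp_force: 0.0
```

apply_moves(plan=[0.011,0.038,0,0,0.011,0.038,0,0,0.011,0.038,0,0,0.011,0.038,0,0,0,0,0,0,0,0,0,0])

```text
time_s: 25.75
position: [0.5229, 0.0038, 0.03]
tcp_rot: [[0.281, 0.96, -0.0], [0.96, -0.281, 0.0], [-0.0, -0.0, -1.0]]
force: [0.2, -0.2, -0.2]
opening: 0.008
grasp_force: 0.0
```

apply_moves(plan=[0.01,0.034,0,0,0.01,0.034,0,0,0.01,0.034,0,0,0.01,0.034,0,0,0.01,0.034,0,0,0.01,0.034,0,0,0.01,0.034,0,0,0.01,0.034,0,0,0.01,0.034,0,0,0.01,0.034,0,0,0.01,0.034,0,0,0,0,0,0])

```text
time_s: 27.25
position: [0.5285, 0.0227, 0.0301]
tcp_rot: [[0.281, 0.96, 0.0], [0.96, -0.281, 0.0], [0.0, 0.0, -1.0]]
force: [0.4, -0.2, -0.4]
opening: 0.006
grasp_force: 0.3
```

```bash
cat > l.py <<'E'
from h import *
import sys
s=bot.read_state(); p=np.array(s["position"]); f=np.array(s["force"]); d=np.array([.2823,.9593,0]); n=np.array([.9593,-.2823,0])
o=np.array([.5816,.1965,0]); print("tcp gauge",((p-o)@n).round(4),((p-o)@d).round(4),p[2],"F",f.round(1),"along",(f@d).round(1))
im,dp=bot.capture("wrist"); c=cam("wrist",s); show(sys.argv[1],im)
for r in bot.outline_of("wrist","bar")[:1]:
    y,x=np.nonzero(r["mask"]); k=[(x[y==y.max()].mean(),y.max())]; w=onz(c,k,.04)[0]; print("tail",k,((w-o)@n).round(4),((w-o)@d).round(4))
E
python3 l.py w6
```

```text
tcp gauge -0.0019 -0.1817 0.030052700427257675 F [ 0.4 -0.2 -0.4] along -0.1
tail [(np.float64(317.5), np.int64(293))] -0.0008 -0.1734
```

apply_moves(plan=[0.008,0.029,0,0,0.008,0.029,0,0,0.008,0.029,0,0,0.008,0.029,0,0,0.008,0.029,0,0,0,0,0,0,0,0,0,0])

```text
time_s: 28.22
position: [0.5306, 0.0299, 0.0301]
tcp_rot: [[0.282, 0.96, 0.0], [0.96, -0.282, 0.0], [0.0, 0.0, -1.0]]
force: [0.3, -0.3, 0.7]
opening: 0.007
grasp_force: 0.2
```

apply_moves(plan=[0.003,0.01,0,0,0.003,0.01,0,0,0,0,0,0])

```text
time_s: 28.6
position: [0.5308, 0.0307, 0.0301]
tcp_rot: [[0.281, 0.96, 0.0], [0.96, -0.281, -0.0], [-0.0, 0.0, -1.0]]
force: [0.1, -1.1, -0.9]
opening: 0.006
grasp_force: 0.7
```

apply_moves(plan=[0.003,0.01,0,0,0.003,0.01,0,0,0,0,0,0])

```text
time_s: 28.98
position: [0.5311, 0.0317, 0.0301]
tcp_rot: [[0.281, 0.96, 0.0], [0.96, -0.281, -0.0], [0.0, 0.0, -1.0]]
force: [0.5, -1.0, 0.2]
opening: 0.005
grasp_force: 0.7
```

apply_moves(plan=[0.003,0.01,0,0,0.003,0.01,0,0,0,0,0,0])

```text
time_s: 29.35
position: [0.5314, 0.0328, 0.03]
tcp_rot: [[0.281, 0.96, 0.0], [0.96, -0.281, 0.0], [0.0, 0.0, -1.0]]
force: [-0.5, -2.1, 1.1]
opening: 0.005
grasp_force: 0.7
```

apply_moves(plan=[0.003,0.01,0,0,0.003,0.01,0,0,0,0,0,0])

```text
time_s: 29.72
position: [0.5316, 0.0335, 0.03]
tcp_rot: [[0.281, 0.96, -0.0], [0.96, -0.281, -0.0], [-0.0, -0.0, -1.0]]
force: [0.4, -3.2, 0.7]
opening: 0.001
grasp_force: 1.7
```

apply_moves(plan=[0.003,0.01,0,0,0.003,0.01,0,0,0,0,0,0])

```text
time_s: 30.1
position: [0.5317, 0.0338, 0.03]
tcp_rot: [[0.281, 0.96, -0.001], [0.96, -0.281, -0.001], [-0.001, -0.0, -1.0]]
force: [-1.7, -6.9, 0.2]
opening: 0.004
grasp_force: 3.6
```

Force builds with no further travel, so the bar is home. I'll back off, rise and look at the knob.

apply_moves(plan=[-0.01,-0.035,0,0,-0.04,-0.14,0,0,0,0,0.8,0,0,0,0.8,0,0,0,0.8,0,0,0,0.8,0,0.09,0.3,0.8,0,0.09,0.3,0,0,0.09,0.3,0,0,0,0,0,0,0,0,0,0], grip=0.2)

```text
time_s: 31.48
position: [0.5421, 0.071, 0.2286]
tcp_rot: [[0.281, 0.96, -0.003], [0.96, -0.281, -0.0], [-0.001, -0.003, -1.0]]
force: [-0.8, -0.6, 0.1]
opening: 0.402
grasp_force: 0.0
```

```bash
python3 l.py w7; python3 g.py w8
```

```text
tcp gauge -0.0025 -0.1315 0.22859601236059157 F [-0.8 -0.6  0.1] along -0.8
tail [(np.float64(317.5), np.int64(250))] -0.0005 -0.1605
[0.5424 0.0707 0.2291] yaw 73.64044005733652 [-4.3 23.8 92.8 -0.  63.5 12.1] 31.575 0.4007812829633254 0.0
anvil 0.77 [316.7  78.1] [0.5811 0.1986 0.04  ] depthpt [0.5773 0.1863 0.1149]
outer_rest 0.87 [317.5 231.3] [0.5418 0.061  0.04  ] depthpt [0.5421 0.0622 0.0455]
gauge 0.69 [316.9  88.6] [0.5805 0.1954 0.    ] depthpt [0.5767 0.1833 0.0871]
knob_grip 0.72 [317.5  48.6] [0.581  0.1973 0.148 ] depthpt [0.5798 0.1935 0.1644]
knob_mark 0.69 [301.3  41.9] [0.572  0.2008 0.16  ] depthpt [0.5718 0.1996 0.1645]
thimble_mark 0.8 [299.9  55.1] [0.5705 0.2071 0.103 ] depthpt [0.569  0.1932 0.1636]
74.05056188750166 0.14310290121783445
```

View pics/w8.png

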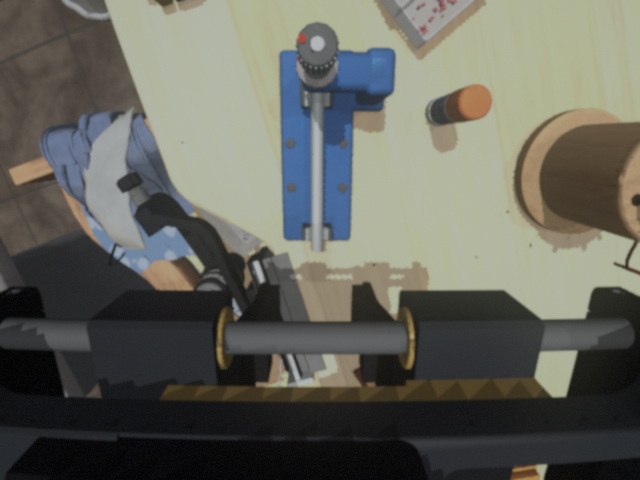

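The picture shows the bar lying in both rests, its tail at (317,250). It runs under the spindle, and the knob's top is at (317,44). I'll move above the knob while turning to the start of the wrist range.

apply_moves(plan=[0.065,0.21,0,1,0.065,0.21,0,1,0.065,0.21,0,1,0.065,0.21,0,1,0.065,0.21,0,1,0.065,0.21,0,1,0.065,0.21,0,1,0.065,0.21,0,1,0.065,0.21,0,1,0.065,0.21,0,1,0.065,0.21,0,1,0.065,0.21,0,1], grip=0)

```text
time_s: 33.48
position: [0.582, 0.1973, 0.2301]
tcp_rot: [[-0.97, -0.242, -0.0], [-0.242, 0.97, -0.0], [0.0, -0.0, -1.0]]
force: [-0.3, 0.1, 0.0]
opening: 0.499
grasp_force: 0.0
```

apply_moves(plan=[0,0,-0.15,1,0,0,-0.15,1,0,0,-0.15,1,0,0,-0.15,1,0,0,0,1,0,0,0,0.95,0,0,0,0,0,0,0,0])

```text
time_s: 34.48
position: [0.582, 0.1969, 0.2001]
tcp_rot: [[-0.292, -0.956, 0.0], [-0.956, 0.292, -0.0], [-0.0, -0.0, -1.0]]
force: [0.5, 0.7, 0.0]
opening: 0.498
grasp_force: 0.0
```

```bash
python3 g.py w9
```

```text
[0.582  0.1969 0.2001] yaw -106.9796969090274 [   8.3   30.8   85.    -0.    64.1 -154.7] 34.475 0.49792332543540874 0.0
anvil 0.91 [315. 228.] [0.5818 0.195  0.04  ] depthpt [0.5775 0.1812 0.1038]
outer_rest 0.7 [317.1  58.5] [0.5382 0.0582 0.04  ] depthpt [0.5386 0.0593 0.0452]
gauge 0.88 [318.1 219. ] [0.5787 0.1954 0.    ] depthpt [0.5763 0.1865 0.0464]
knob_grip 0.87 [318.3 270.1] [0.5805 0.1984 0.148 ] depthpt [0.5789 0.1928 0.1645]
knob_mark 0.7 [330.8 281.2] [0.5741 0.2033 0.16  ] depthpt [0.5738 0.2016 0.1644]
thimble_mark 0.55 [331.1 253.9] [0.5718 0.2041 0.103 ] depthpt [0.5695 0.1893 0.1518]
72.3371348687678 0.1434936286513215
```

apply_moves(plan=[-0.024,0,-0.4,0,0,0,-0.4,0,0,0,-0.3,0,0,0,-0.22,0,0,0,0,0,0,0,0,0])

```text
time_s: 35.62
position: [0.5813, 0.1971, 0.1345]
tcp_rot: [[-0.29, -0.957, 0.001], [-0.957, 0.29, 0.0], [-0.0, -0.001, -1.0]]
force: [0.2, -0.4, -0.3]
opening: 0.503
grasp_force: 0.0
```

apply_moves(plan=[0,0,0,0,0,0,0,0,0,0,0,0,0,0,0,0,0,0,0,0,0,0,0,0], grip=1)

```text
time_s: 36.38
position: [0.5807, 0.1971, 0.1344]
tcp_rot: [[-0.29, -0.957, 0.0], [-0.957, 0.29, 0.0], [-0.0, -0.0, -1.0]]
force: [-1.0, 0.7, 3.8]
opening: 0.274
grasp_force: 30.0
```

```bash
cat > m.py <<'E'
from h import *
import sys
s=bot.read_state(); R=np.array(s["tcp_rot"]); print(s["time_s"],np.round(s["position"],4),"yaw",round(np.degrees(np.arctan2(R[1,0],R[0,0])),1),"F",np.round(s["force"],1),"M",np.round(s["moment"],3),round(s["opening"],3),round(s["grasp_force"],1),"j6",round(s["joint_positions"][5],1),"tau6",round(s["tau"][5],3))
if len(sys.argv)>1:
    for n in sys.argv[1:]:
        bot.capture(n); c=cam(n); q={}
        for t in ("knob_mark","thimble_mark"):
            r=bot.pinpoint(n,t)
            if r: q[t]=px(r[0]); print(n,t,round(r[0]["p"],2),q[t].round(1))
E
python3 m.py wrist side scene
```

```text
36.375 [0.5807 0.1971 0.1344] yaw -106.8 F [-1.   0.7  3.8] M [0.133 0.331 0.012] 0.274 30.0 j6 -154.8 tau6 -0.006
wrist thimble_mark 0.77 [337.3 288.7]
side knob_mark 0.46 [250.1 173. ]
scene knob_mark 0.72 [190.  176.7]
scene thimble_mark 0.7 [193.4 199.3]
```

apply_moves(plan=[0,0,-0.0067,-0.5,0,0,-0.0067,-0.5,0,0,-0.0067,-0.5,0,0,-0.0067,-0.5,0,0,-0.0067,-0.5,0,0,-0.0067,-0.5,0,0,-0.0067,-0.5,0,0,-0.0067,-0.5])

```text
time_s: 37.83
position: [0.5808, 0.197, 0.1317]
tcp_rot: [[-0.839, -0.545, 0.0], [-0.545, 0.839, 0.0], [-0.0, -0.0, -1.0]]
force: [-1.7, 0.4, 5.2]
opening: 0.278
grasp_force: 30.0
```

```bash
python3 m.py wrist
```

```text
37.825 [0.5808 0.197  0.1317] yaw -147.0 F [-1.7  0.4  5.2] M [0.165 0.395 0.048] 0.278 30.0 j6 -114.7 tau6 -0.385
wrist thimble_mark 0.7 [336.8 288. ]
```

The thimble's dot stays put in the wrist view while thimble and knob turn together, so a shift in it will show the slip. From here I'll use short chunks.

apply_moves(plan=[0,0,-0.0067,-0.5,0,0,-0.0067,-0.5,0,0,-0.0067,-0.5,0,0,-0.0067,-0.5])

```text
time_s: 38.48
position: [0.5808, 0.197, 0.1304]
tcp_rot: [[-0.974, -0.225, 0.0], [-0.225, 0.974, -0.0], [-0.0, -0.0, -1.0]]
force: [-1.7, 0.9, 5.8]
opening: 0.275
grasp_force: 30.0
```

```bash
python3 m.py wrist
```

```text
38.475 [0.5808 0.197  0.1304] yaw -167.0 F [-1.7  0.9  5.8] M [0.13  0.348 0.083] 0.275 30.0 j6 -94.7 tau6 -0.385
wrist thimble_mark 0.96 [337.4 286.3]
```

apply_moves(plan=[0,0,-0.0067,-0.5,0,0,-0.0067,-0.5,0,0,-0.0067,-0.5,0,0,-0.0067,-0.5])

```text
time_s: 39.12
position: [0.5809, 0.197, 0.129]
tcp_rot: [[-0.993, 0.122, 0.0], [0.122, 0.993, -0.0], [-0.0, -0.0, -1.0]]
force: [-2.2, -0.7, 5.4]
opening: 0.276
grasp_force: 30.0
```

```bash
python3 m.py wrist
```

```text
39.125 [0.5809 0.197  0.129 ] yaw 173.0 F [-2.2 -0.7  5.4] M [0.008 0.359 0.032] 0.276 30.0 j6 -74.7 tau6 -0.385
wrist thimble_mark 0.83 [338.1 287.6]
```

apply_moves(plan=[0,0,-0.0067,-0.5,0,0,-0.0067,-0.5,0,0,-0.0067,-0.5,0,0,-0.0067,-0.5])

```text
time_s: 39.78
position: [0.5808, 0.1969, 0.1277]
tcp_rot: [[-0.891, 0.454, 0.0], [0.454, 0.891, -0.0], [-0.0, -0.0, -1.0]]
force: [-1.6, 0.6, 6.6]
opening: 0.278
grasp_force: 30.0
```

```bash
python3 m.py wrist
```

```text
39.775 [0.5808 0.1969 0.1277] yaw 153.0 F [-1.6  0.6  6.6] M [0.012 0.341 0.082] 0.278 30.0 j6 -54.7 tau6 -0.385
wrist thimble_mark 0.68 [336.9 287.1]
```

apply_moves(plan=[0,0,-0.0067,-0.5,0,0,-0.0067,-0.5,0,0,-0.0067,-0.5,0,0,-0.0067,-0.5])

```text
time_s: 40.42
position: [0.5808, 0.1969, 0.1264]
tcp_rot: [[-0.682, 0.731, 0.0], [0.731, 0.682, -0.0], [-0.0, -0.0, -1.0]]
force: [-1.7, -0.6, 6.9]
opening: 0.276
grasp_force: 30.0
```

```bash
python3 m.py wrist
```

```text
40.425 [0.5808 0.1969 0.1264] yaw 133.0 F [-1.7 -0.6  6.9] M [-0.036  0.433  0.058] 0.276 30.0 j6 -34.7 tau6 -0.378
wrist thimble_mark 0.81 [334.9 286.3]
```

apply_moves(plan=[0,0,-0.003,-0.5,0,0,-0.0067,-0.5,0,0,-0.0067,-0.5,0,0,-0.0067,-0.5])

```text
time_s: 41.08
position: [0.5808, 0.1969, 0.1256]
tcp_rot: [[-0.391, 0.92, 0.0], [0.92, 0.391, -0.0], [-0.0, 0.0, -1.0]]
force: [-2.8, 0.5, 9.3]
opening: 0.277
grasp_force: 30.0
```

```bash
python3 m.py wrist
```

```text
41.075 [0.5808 0.1969 0.1256] yaw 113.0 F [-2.8  0.5  9.3] M [-0.019  0.569  0.166] 0.277 30.0 j6 -14.7 tau6 -0.294
wrist knob_mark 0.71 [257.3 321.9]
wrist thimble_mark 0.71 [338.8 283.7]
```

apply_moves(plan=[0,0,-0.005,-0.5,0,0,-0.0067,-0.5,0,0,-0.0067,-0.5])

```text
time_s: 41.6
position: [0.5808, 0.197, 0.1254]
tcp_rot: [[-0.14, 0.99, 0.001], [0.99, 0.14, -0.0], [-0.0, 0.001, -1.0]]
force: [-3.8, -0.6, 13.2]
opening: 0.277
grasp_force: 30.0
```

```bash
python3 m.py wrist
```

```text
41.6 [0.5808 0.197  0.1254] yaw 98.0 F [-3.8 -0.6 13.2] M [-0.102  0.827  0.153] 0.277 30.0 j6 0.3 tau6 -0.294
wrist knob_mark 0.19 [315.3 255.2]
wrist thimble_mark 0.56 [338.6 280.5]
```

The bar is clamped and the ratchet is slipping from a yaw of about 115°. I'll take off my downward push and go on turning without sinking.

apply_moves(plan=[0,0,0.008,0,0,0,0.008,0,0,0,0,0])

```text
time_s: 42.12
position: [0.5808, 0.197, 0.1256]
tcp_rot: [[-0.142, 0.99, 0.0], [0.99, 0.142, -0.0], [-0.0, 0.0, -1.0]]
force: [-3.3, -0.3, 7.7]
opening: 0.279
grasp_force: 30.0
```

apply_moves(plan=[0,0,0,-0.5,0,0,0,-0.5,0,0,0,-0.5,0,0,0,-0.5,0,0,0,-0.5])

```text
time_s: 42.75
position: [0.5808, 0.197, 0.1256]
tcp_rot: [[0.292, 0.957, 0.0], [0.957, -0.292, -0.0], [-0.0, 0.0, -1.0]]
force: [-2.4, -0.6, 8.1]
opening: 0.277
grasp_force: 30.0
```

```bash
python3 m.py wrist
```

```text
42.75 [0.5808 0.197  0.1256] yaw 73.0 F [-2.4 -0.6  8.1] M [0.005 0.649 0.129] 0.277 30.0 j6 25.3 tau6 -0.294
wrist thimble_mark 0.92 [335.8 272.2]
```

apply_moves(plan=[0,0,0.006,0,0,0,0.008,0,0,0,0,-0.5,0,0,0,-0.5,0,0,0,-0.5,0,0,0,-0.5,0,0,0,-0.5])

```text
time_s: 43.78
position: [0.5807, 0.197, 0.1256]
tcp_rot: [[0.669, 0.744, -0.0], [0.744, -0.669, -0.0], [-0.0, -0.0, -1.0]]
force: [-1.9, 1.1, 5.1]
opening: 0.279
grasp_force: 30.0
```

```bash
python3 m.py wrist scene
```

```text
43.775 [0.5807 0.197  0.1256] yaw 48.0 F [-1.9  1.1  5.1] M [0.074 0.479 0.211] 0.279 30.0 j6 50.3 tau6 -0.294
wrist knob_mark 0.66 [315.7 253.7]
wrist thimble_mark 0.89 [331.1 264.8]
scene knob_mark 0.62 [202.4 179.5]
scene thimble_mark 0.77 [206.  192.6]
```

```bash
cat > s.py <<'E'
from h import *
s=bot.read_state(); bot.capture("wrist"); r=bot.pinpoint("wrist","thimble_mark"); c=cam("wrist",s)
R=np.array(s["tcp_rot"]); T=np.array(s["position"])
def f(p,dz): 
    q=R.T@(onz(c,[p],T[2]+.0187-dz)[0]-T); return q[:2].round(4), np.degrees(np.arctan2(q[1],q[0])).round(1), np.hypot(*q[:2]).round(4)
for dz in (.040,.043):
    print(dz,"start",f((337.3,287.5),dz),"now",px(r[0]),r[0]["p"],f(px(r[0]),dz))
for p in [(338.8,283.7),(338.6,280.5),(335.8,272.2),(331.1,264.8)]: print(f(p,.04))
E
python3 s.py
```

```text
0.04 start (array([-0.0016,  0.0125]), np.float64(97.2), np.float64(0.0126)) now [331.712 261.984] 0.94 (array([0.0132, 0.0092]), np.float64(35.1), np.float64(0.0161))
0.043 start (array([-0.0028,  0.0127]), np.float64(102.4), np.float64(0.013)) now [331.712 261.984] 0.94 (array([0.0122, 0.0094]), np.float64(37.6), np.float64(0.0154))
(array([0.0006, 0.0133]), np.float64(87.2), np.float64(0.0133))
(array([0.0025, 0.0131]), np.float64(79.2), np.float64(0.0134))
(array([0.0073, 0.0115]), np.float64(57.6), np.float64(0.0137))
(array([0.0116, 0.0089]), np.float64(37.7), np.float64(0.0146))
```

The slip is about 63–67° so far. Another 23° brings it to about a quarter turn, and then I'll release.

apply_moves(plan=[0,0,0.004,-0.46,0,0,0,-0.46,0,0,0,-0.46,0,0,0,-0.46,0,0,0,-0.46,0,0,0,0,0,0,0,0])

```text
time_s: 45.05
position: [0.5807, 0.197, 0.1257]
tcp_rot: [[0.905, 0.426, -0.0], [0.426, -0.905, 0.0], [-0.0, -0.0, -1.0]]
force: [-1.9, 0.1, 4.7]
opening: 0.278
grasp_force: 30.0
```

```bash
python3 s.py; python3 m.py
```

```text
0.04 start (array([-0.0014,  0.0127]), np.float64(96.2), np.float64(0.0128)) now [321.6   259.584] 0.86 (array([0.0147, 0.004 ]), np.float64(15.3), np.float64(0.0152))
0.043 start (array([-0.0026,  0.0129]), np.float64(101.4), np.float64(0.0132)) now [321.6   259.584] 0.86 (array([0.0138, 0.0041]), np.float64(16.5), np.float64(0.0143))
(array([0.0009, 0.0135]), np.float64(86.4), np.float64(0.0135))
(array([0.0027, 0.0134]), np.float64(78.5), np.float64(0.0136))
(array([0.0075, 0.0118]), np.float64(57.4), np.float64(0.014))
(array([0.0118, 0.0092]), np.float64(37.9), np.float64(0.0149))
45.15 [0.5807 0.197  0.1256] yaw 25.2 F [-1.1 -0.   4.6] M [0.122 0.493 0.079] 0.274 30.0 j6 73.1 tau6 0.048
```

apply_moves(plan=[0,0,0,0,0,0,0,0,0,0,0,0,0,0,0,0,0,0,0,0,0,0,0,0], grip=0)

```text
time_s: 45.9
position: [0.5808, 0.197, 0.1256]
tcp_rot: [[0.905, 0.425, 0.0], [0.425, -0.905, 0.0], [0.0, 0.0, -1.0]]
force: [0.3, 0.3, -0.6]
opening: 0.496
grasp_force: 0.0
```

apply_moves(plan=[0,0,0.3,0,0,0,0.6,0,0,0,0.8,0,0,0,0.8,0,0,0,0,0,-0.17,-0.57,0,0,-0.17,-0.57,0,0,-0.17,-0.57,0,0,0,0,0,0,0,0,0,0])

```text
time_s: 47.15
position: [0.5553, 0.1119, 0.2505]
tcp_rot: [[0.905, 0.425, -0.0], [0.425, -0.905, 0.001], [0.0, -0.001, -1.0]]
force: [-0.5, 0.8, 0.0]
opening: 0.496
grasp_force: 0.0
```

```bash
cat > z.py <<'E'
from h import *
out=[]
for n in ["wrist","scene"]:
    s=bot.read_state(); im,dp=bot.capture(n); c=cam(n,s) if n=="wrist" else cam(n); W={}
    for t,z in (("knob_mark",.1555),("thimble_mark",.1035),("knob_grip",.1435),("anvil",.04)):
        r=bot.pinpoint(n,t)
        if r: W[t]=onz(c,px(r[0]),z)[0]; print(n,t,round(r[0]["p"],2),px(r[0]).round(1),W[t].round(4))
    if "knob_mark" in W and "thimble_mark" in W: print("dist",np.hypot(*(W["knob_mark"]-W["thimble_mark"])[:2]))
    k=proj(c,[[.58,.19,.12]])[0].astype(int); x=int(np.clip(k[0]-60,0,520)); y=int(np.clip(k[1]-45,0,390)); out.append(cv2.resize(im[y:y+90,x:x+120],(400,300),interpolation=2)); print(x,y)
show("z",np.hstack(out))
E
python3 z.py
```

```text
wrist knob_mark 0.89 [233.2 174.2] [0.5803 0.1871 0.1555]
wrist thimble_mark 0.79 [243.7 150. ] [0.5942 0.1956 0.1035]
wrist knob_grip 0.61 [222.6 168.1] [0.5791 0.1981 0.1435]
wrist anvil 0.73 [534.4 164.4] [ 0.7048 -0.0703  0.04  ]
dist 0.016299979102257882
179 124
scene knob_mark 0.47 [202.5 181. ] [0.5826 0.1872 0.1555]
scene thimble_mark 0.82 [203.  192.1] [0.5953 0.2053 0.1035]
scene knob_grip 0.5 [200.7 182.8] [0.5857 0.1967 0.1435]
scene anvil 0.7 [211.  216.9] [0.5864 0.1876 0.04  ]
dist 0.0221546585324134
143 148
```

View pics/z.png

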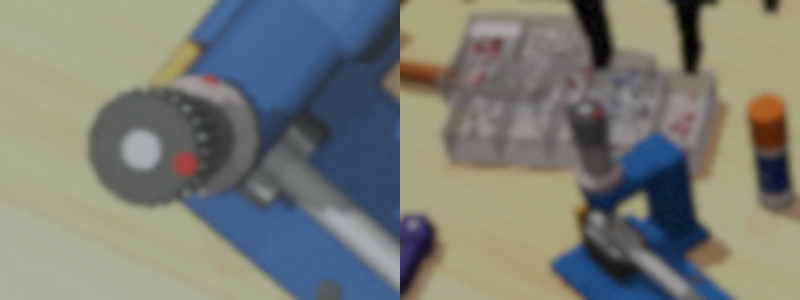

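The knob's dot is at (233,173) and the thimble's dot at (242,147) in the wrist view. They are 16.3 mm apart, which is about a quarter turn of slip. The bar is seated and clamped, and the arm is clear.

```bash
python3 -c "
from rig import bot
print(bot.hand_in())"
```

```text
the job is handed in; nothing more can be done
None
```

The bar is seated home in both V rests and clamped by the ratchet, which slipped about a quarter turn (dots measured 16.3 mm apart); the arm is clear, nothing else on the bench was touched as far as I saw, and the job was handed in at about 47 s, with no verdict returned.

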